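# Tip the picked parts into the blue tote and park the tray

### The arm

A 6-joint arm with a two-finger parallel gripper is mounted at the origin on the work surface. World frame = base frame: x ahead of the robot, y to its left, z up, the work surface at z = 0. Lengths are in m, angles in rad, forces in N, time in s.
With the tool pointing down it reaches from about 0.35 to 0.85 m from the base axis. Payload 8.1 kg.
Tool frame: the origin (TCP) lies between the finger pads; the fingertips stand 11 mm ahead of it and the grasp point (between the pads) lies 8 mm behind it (robot.tips_ahead is the distance from the TCP to the fingertips, in m); z points along the fingers, y is the line along which they close (so a half turn about z gives the same grasp; the last joint's range is limited). The gripper opens to 93 mm and grips with 3 to 60 N. Pads are 15 mm wide; open, the fingers measure 128 mm over their backs; the gripper's body (75 mm by 188 mm) begins 65 mm behind the grasp point.
Start: joints at [-0.085, 0.13, 1.488, -0, 1.523, -0.085], TCP at [0.6, 0, 0.23] pointing down, gripper open.
Joint ranges: [-2.96, 2.96], [-0.89, 2.26], [0.02, 2.5], [-1.34, 4.48], [0, 2.73], [-2.66, 2.66]. Speed limits (rad/s): [2.39, 2.39, 2.79, 3.14, 3.14, 3.14].

### API

Orientations are given as a rotation vector (axis times angle).
In Python, from plant import robot gives the robot as it stands. The module is installed in compiled form; this text tells all that it offers.
- The arm moves only by the tool move_arm, never from a script. Its argument "deltas" is one flat list of numbers, 7 for each row, row after row: the shift along the tool's x, y, z in m, then the turn, a rotation vector about the tool's x, y, z in rad, then the opening, from 0 (shut) to 1 (fully open). A call has 1 to 12 rows; each row is the pose to reach, as a shift and turn from the pose commanded when the call began, along the tool's axes at that moment; what a row does not reach only later rows make up. A row lasts 1/8 s, in which the tool goes at most 62.5 mm and 10.7 degrees, less where a joint would pass 70% of its speed; a pose out of reach is approached as far as the arm can. A call with a gripper value outside its range is refused whole. The fingers move at their own pace and stop on an object; "squeeze" is the grip in N (left out, the last holds). Time passes only in rows, so rows that repeat a pose let the fingers close. It gives the time, the measured TCP pose, the force, the opening and the grip force at its end, in the units of the state.
- robot.read_state(): the state, without advancing time (a new reading comes with each control period).
- robot.read_camera(name): name is "scene" or "side" or "wrist"; returns (picture, depth): 400x640x3 uint8, red, green, blue; 400x640 float32, m along the optical axis (not along the pixel's ray), 0 where there is no reading.
- robot.camera_model(name): a dict with "K" (3x3 intrinsics, pixels), "k1" (the pictures are not rectified: a ray, as slopes to the right and down, at radius r is drawn at 1 + k1 r^2 times it, then the intrinsics apply), "R" (3x3) and "t" (3): a world point X has camera coordinates R X + t; the wrist camera has in their place "tool_from_camera" (4x4, takes a point from camera to tool coordinates, whose origin is the TCP and whose axes are the flange's). Camera axes: x right, y down, z forward; pixel columns grow to the right and rows downward; lengths in m; the calibration is good to about 2 mm. A picture is of the moment at which its call begins: read the wrist's pose just before it. camera_model takes no time and is no camera call.
- robot.close_job(): hands the job in; it is judged then, once.
Trained networks look in the newest picture that a camera, given by its name, has taken for a name from the list of things; names that differ only in an ending like _2 or _b are one class to them, and where a whole thing is asked for, a point or a joint stands for the part that bears it (a point fixed in the world has none). Each returns a list of dicts, best first, with "confidence" (0 to 1); they miss things now and then, are a little off and sometimes report something else, mostly with a low value. They report only what shows in the picture. A call takes as long as a camera call. They do not tell look-alikes from the thing itself.
- robot.recognise(camera, label): "uv" ([column, row] in pixels, amid what is visible of it).
The state is a dict: "t": time; "q": joint angles; "dq": joint speeds; "joint_torque": joint torques, N m; "tool_pos": TCP position; "orientation": TCP orientation; "force": force on the tool from outside, world axes, zero at the start; "wrist_torque": the same for the moment, N m; "opening": finger opening in m; "gripper_force": force on a finger pad.
Only numpy, scipy, OpenCV 4.12 (cv2) and the standard library are available. Lean on these libraries where they do the work, as an engineer would, in place of code of your own. Each camera call takes 0.05 s, during which the arm holds its last target. There are 200 camera calls.

### The job

Lift the yellow picking tray by its handle with its four parts aboard, and tip it low over the blue tote so that all four slide off over the open end and drop gently into it. Then set the empty tray down level, with its middle over the middle of the narrow raised stand, and let go. Leave everything else on the bench where it is.

Things in the scene. Friction and masses are not known exactly. Their poses are not given: they have to be found in the camera images.
- tray: Yellow picking tray, 190 (own x) x 130 (own y) x 30 mm high; floor and walls 4 mm; walls on the long sides and +x end; the -x end is OPEN (black-striped edge), pieces slide off there. Origin: centre of the underside, z up. 0.26 kg, centre of mass within 8 mm of its middle. Starts level on the table, open end facing the robot (yaw within 0.4 rad). Pieces begin to slide at a tip of 25 to 35 degrees.
- tray_grip (a point): Centre of the tray's rigid black handle bar, which arches across the tray's middle: flat-sided, 12 mm thick (tray x), 22 mm high, 130 mm long (tray y), its centre 88 mm above the tray's underside. Grip across the 12 mm, fingers closing along tray x. Axes as the tray's. Pieces beneath reach at most 34 mm above the underside.
- tray_lip (a point): Middle of the tray's open edge, top of its floor: tray x = -95 mm, z = +4 mm. Axes as the tray's.
- carton1_mid (a point): Small brown carton, 40 x 32 x 26 mm high, 35 g. Its point is its centre (half-way up). It starts loose on the tray floor.
- carton2_mid (a point): Small brown carton, 40 x 32 x 26 mm high, 35 g. Its point is its centre (half-way up). It starts loose on the tray floor.
- relay1_mid (a point): Grey relay block with an orange top, 36 x 28 x 30 mm high, 45 g. Its point is its centre (half-way up). It starts loose on the tray floor.
- relay2_mid (a point): Grey relay block with a green top, 36 x 28 x 30 mm high, 45 g. Its point is its centre (half-way up). It starts loose on the tray floor.
- blue_tote_in (a point): Blue open tote, fixed to the table, 260 (own x) x 200 (own y) x 85 mm high, walls and floor 5 mm (a rim flange sticks out 8 mm more), empty. This point: centre of the inner floor, 5 mm above the table. It stands to the left or to the right; the similar red tote, holding cartons, is on the other side.
- stand_top (a point): Narrow raised stand for empty trays, fixed: a black rubber-topped plate 60 (own x) x 140 mm (own y) on an aluminium post with a steel foot. This point: centre of its level top face, 95 mm above the table. The tray may lie on it either way round and at any yaw.
- tape_roll: Roll of brown tape lying flat, 100 mm across, 48 mm high. Bystander, leave it where it is. Origin at the centre of its underside.
- parcel: Brown carton 110 x 85 x 60 mm high. Bystander, leave it where it is. Origin at the centre of its underside.
- scanner: Black and grey hand scanner, about 160 mm long, 30 mm high. Bystander, leave it where it is. Origin at the centre of its underside.
- cutter: Orange box cutter, 180 mm long, 14 mm high. Bystander, leave it where it is. Origin at the centre of its underside.
- marker: Blue marker pen with a black cap, 120 mm long, 17 mm high. Bystander, leave it where it is. Origin at the centre of its underside.
- box_a: Brown carton 130 x 100 x 90 mm high. Bystander, leave it where it is. Origin at the centre of its underside.
- dispenser: Red bench tape dispenser 170 x 70 mm, 107 mm high. Bystander, leave it where it is. Origin at the centre of its underside.
Mind the look-alikes: they are no part of the job. What is shaped like the tray but green or purple is not meant.

How it is judged:
On the way, in this order (a step that is already met when the one before it is completed fails the run):
1. the tray is lifted at least 40 mm off the table, tilted less than 0.3 rad, with all four parts still on it (height (world z) of tray above 0.04 m and angle between tray's own z axis and vertical below 0.3 rad and x of carton1_mid in the frame of tray between -0.1 and 0.1 m and z of carton1_mid in the frame of tray between 0 and 0.04 m and y of carton1_mid in the frame of tray between -0.065 and 0.065 m and x of relay1_mid in the frame of tray between -0.1 and 0.1 m and z of relay1_mid in the frame of tray between 0 and 0.04 m and y of relay1_mid in the frame of tray between -0.065 and 0.065 m and x of relay2_mid in the frame of tray between -0.1 and 0.1 m and z of relay2_mid in the frame of tray between 0 and 0.04 m and y of relay2_mid in the frame of tray between -0.065 and 0.065 m and x of carton2_mid in the frame of tray between -0.1 and 0.1 m and z of carton2_mid in the frame of tray between 0 and 0.04 m and y of carton2_mid in the frame of tray between -0.065 and 0.065 m), for 0.2 s.
2. the tray is tipped by more than 0.35 rad with its open edge over the blue tote (angle between tray's own z axis and vertical above 0.35 rad and horizontal distance between tray_lip and blue_tote_in below 0.14 m).
3. all four parts are in the blue tote (x of carton1_mid in the frame of blue_tote_in between -0.126 and 0.126 m and y of carton1_mid in the frame of blue_tote_in between -0.096 and 0.096 m and z of each of carton1_mid, relay1_mid, relay2_mid, carton2_mid in the frame of blue_tote_in below 0.075 m and x of relay1_mid in the frame of blue_tote_in between -0.126 and 0.126 m and y of relay1_mid in the frame of blue_tote_in between -0.096 and 0.096 m and x of relay2_mid in the frame of blue_tote_in between -0.126 and 0.126 m and y of relay2_mid in the frame of blue_tote_in between -0.096 and 0.096 m and x of carton2_mid in the frame of blue_tote_in between -0.126 and 0.126 m and y of carton2_mid in the frame of blue_tote_in between -0.096 and 0.096 m), for 0.2 s.
At the end, for the whole second after the job is handed in: All four parts lie inside the blue tote below its rim; the tray stands at rest, upright (within 0.1 rad) on the stand's top (underside within 8 mm of it), its middle within 30 mm of the stand's middle; the robot touches nothing (all of step 3 and horizontal distance between tray and stand_top below 0.03 m and z of tray in the frame of stand_top between -0.008 and 0.008 m and angle between tray's own z axis and vertical below 0.1 rad and linear speed of tray below 0.02 m/s and angular speed of tray below 0.1 rad/s).
It fails at once if a part falls or is thrown hard (faster than 2 m/s, a drop of some 20 cm) (linear speed of any of carton1, relay1, relay2, carton2 above 2 m/s).
It fails at once if a bystander is moved by more than 30 mm (distance of any of tape_roll, parcel, scanner, cutter, marker, box_a, dispenser from where it was at the start of the episode above 0.03 m).
It also fails if it takes over 61 s, if anything falls off the work surface, if the arm or the gripper's body presses on something with over 40 N, if the wrist force passes 120 N, or if a joint passes its speed limit or range.

## Working session

There is one attempt and no reset: what is moved stays moved. The work goes in short steps, Python scripts to look and compute and a tool call to move; the robot and the scene stay as the last step left them, time stands still between calls to the robot, and variables do not carry over. Pictures are saved under pics/ and viewed, at most 10 in all, crops included, and the job is handed in when it is done.

Besides the shell and the picture viewer there is one more tool, called after "Request:" as name(argument=value, ...) on one line, values as JSON. move_arm: Moves the arm, as the interface text tells. Its arguments: {"type":"object","properties":{"deltas":{"type":"array","items":{"type":"number"}},"squeeze":{"type":"number"}},"required":["deltas"]}

```bash
mkdir -p pics; cat > h.py <<'E'
import numpy as np, cv2
from plant import robot
from scipy.spatial.transform import Rotation as Rn
def cloud(name):
    st=robot.read_state(); im,d=robot.read_camera(name); m=robot.camera_model(name)
    K=np.array(m["K"]); v,u=np.mgrid[0:400,0:640]
    pts=np.stack([u,v],-1).reshape(-1,1,2).astype(float)
    n=cv2.undistortPoints(pts,K,np.array([m["k1"],0,0,0.])).reshape(400,640,2)
    c=np.dstack([n*d[...,None],d])
    if name=="wrist":
        T=np.array(m["tool_from_camera"]); c=c@T[:3,:3].T+T[:3,3]
        w=c@Rn.from_rotvec(st["orientation"]).as_matrix().T+np.array(st["tool_pos"])
    else: w=(c-np.array(m["t"]))@np.array(m["R"])
    w[d==0]=np.nan
    return im,w
def save(im,n): cv2.imwrite("pics/"+n,cv2.cvtColor(im,cv2.COLOR_RGB2BGR))
E
python3 - <<'E'
from h import *
for c in("scene","side"):
    im,w=cloud(c); save(im,c+"1.png"); np.save(c+".npy",w); cv2.imwrite(c+".png",im)
    for l in["tray","tray_grip","blue_tote_in","stand_top","carton1_mid","relay1_mid"]:
        for r in robot.recognise(c,l)[:3]:
            u,v=np.round(r["uv"]).astype(int); print(c,l,round(r["confidence"],2),u,v,np.round(w[v,u],3),im[v,u])
print(robot.read_state()["orientation"],robot.read_state()["t"])
E
```

```text
scene tray 0.85 205 214 [ 0.259 -0.308  0.003] [ 38 104  49]
scene tray 0.74 309 210 [0.486 0.013 0.006] [136 112  33]
scene tray_grip 0.95 306 208 [0.472 0.01  0.005] [151 125  35]
scene tray_grip 0.75 199 212 [ 0.239 -0.322  0.007] [ 47 132  60]
scene tray_grip 0.55 172 312 [ 0.552 -0.568  0.089] [212 216 218]
scene blue_tote_in 0.59 244 271 [ 0.539 -0.315  0.002] [ 52 106 203]
scene stand_top 0.58 343 241 [ 0.691 -0.002  0.093] [24 25 25]
scene carton1_mid 0.56 305 222 [ 0.529 -0.039  0.032] [ 59 157  80]
scene carton1_mid 0.36 296 198 [ 0.423 -0.001  0.026] [197 179 156]
scene relay1_mid 0.73 307 211 [0.484 0.005 0.004] [136 114  34]
scene relay1_mid 0.53 313 202 [0.471 0.044 0.014] [68 64 59]
scene relay1_mid 0.47 245 270 [ 0.539 -0.311  0.004] [ 54 107 204]
side tray 0.94 323 324 [0.188 0.311 0.009] [120  54 143]
side tray 0.65 327 220 [ 0.497 -0.012  0.001] [157 125   0]
side tray_grip 0.96 324 326 [0.183 0.312 0.004] [113  52 136]
side tray_grip 0.91 327 219 [ 0.498 -0.013  0.004] [192 159   0]
side stand_top 0.75 249 197 [0.789 0.139 0.024] [95 88 88]
side stand_top 0.55 294 196 [0.653 0.018 0.042] [98 95 91]
side carton1_mid 0.45 337 227 [0.424 0.008 0.035] [129  91  54]
side relay1_mid 0.46 329 230 [0.436 0.038 0.031] [127  72   3]
[2.22144269e+00 2.22138124e+00 7.74934133e-05] 0.7
```

View pics/scene1.png

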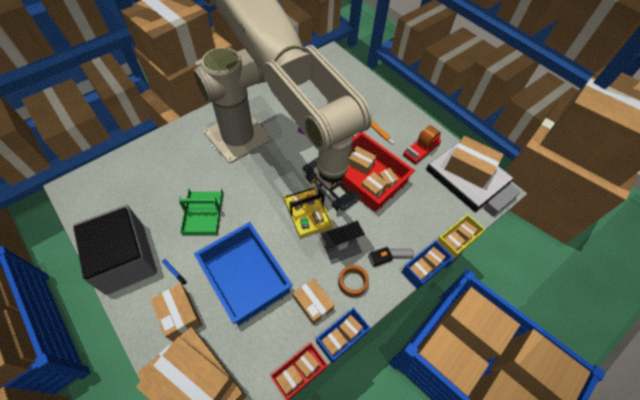

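View pics/side1.png

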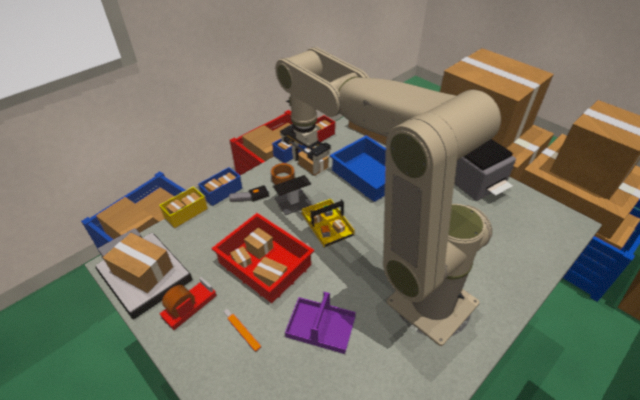

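```bash
python3 - <<'E'
from h import *
im,w=cloud("wrist"); save(im,"wrist1.png")
# yellow tray masks, blue tote rim, black stand top
for c in("scene","side"):
    im=cv2.imread(c+".png"); w=np.load(c+".npy")   # saved as rgb->bgr roundtrip keeps RGB order
    hsv=cv2.cvtColor(im,cv2.COLOR_RGB2HSV); H,S,V=cv2.split(hsv)
    for n,m in(("yellow",(H>20)&(H<32)&(S>150)&(V>70)&(w[...,2]<.04)&(w[...,2]>-.01)&(w[...,0]>.3)),
               ("blue",(H>103)&(H<118)&(S>140)&(w[...,2]>.075)&(w[...,2]<.1)),
               ("red",(H<6)&(S>140)&(w[...,2]>.075)&(w[...,2]<.1)),
               ("black",(V<60)&(w[...,2]>.088)&(w[...,2]<.102)&(w[...,0]>.35))):
        k,lab,s,_=cv2.connectedComponentsWithStats(m.astype(np.uint8))
        for i in range(1,k):
            if s[i,4]<60: continue
            p=w[lab==i]; r=cv2.minAreaRect(p[:,:2].astype(np.float32))
            print(c,n,s[i],np.round(r[0],3),np.round(r[1],3),round(r[2],1),np.round(np.median(p[:,2]),3))
E
```

```text
scene yellow [284 189  32  22 144] [0.412 0.014] [0.065 0.144] 4.8 0.006
scene yellow [292 198  40  39 781] [ 0.512 -0.007] [0.128 0.134] 72.6 0.006
scene yellow [442 219  23  20  64] [0.881 0.372] [0.007 0.122] 0.2 0.013
scene blue [598  75  14  10  70] [0.802 1.474] [0.029 0.054] 89.5 0.089
scene blue [ 195  223   97  100 1076] [ 0.561 -0.324] [0.212 0.275] 86.3 0.085
scene red [344 132  70  72 639] [0.505 0.292] [0.275 0.218] 7.0 0.085
scene black [291 192  34  15 102] [0.484 0.003] [0.127 0.019] 72.1 0.097
scene black [322 222  42  26 607] [0.668 0.013] [0.135 0.061] 74.3 0.095
side yellow [302 199  52  48 932] [0.496 0.001] [0.134 0.216] 73.1 0.006
side yellow [163 202  44  25 297] [0.88  0.373] [0.162 0.066] 66.3 0.022
side blue [331 136  54  55 447] [ 0.557 -0.323] [0.226 0.28 ] 85.0 0.084
side red [ 212  213  102   81 1129] [0.503 0.292] [0.28  0.219] 6.5 0.084
side black [274 176  36  19 350] [0.666 0.016] [0.134 0.063] 74.6 0.095
side black [311 201  32  15 106] [0.48  0.007] [0.126 0.016] 72.8 0.096
```

The scene view shows the yellow tray at (306,210), with the stand at (343,240) just behind it. The blue tote (243,272) is on the robot's right and the red one (375,170) on its left. The side view agrees, with the tray at (328,221) and its handle at (327,208). The green and purple trays are decoys. I'm moving above the handle.

Request:
move_arm(deltas=[0.001,-0.03,0.01,0,0,0.08,1,0.003,-0.06,0.02,0,0,0.16,1,0.004,-0.09,0.035,0,0,0.24,1,0.005,-0.118,0.05,0,0,0.31,1,0.005,-0.118,0.05,0,0,0.31,1,0.005,-0.118,0.05,0,0,0.31,1])

```text
t: 1.5
tool_pos: [0.483, 0.0049, 0.1806]
orientation: [2.536, 1.852, 0.002]
force: [0.1, 0.4, 0.7]
opening: 0.093
gripper_force: 0.0
```

```bash
python3 - <<'E'
from h import *
im,w=cloud("wrist"); save(im,"wrist2.png")
st=robot.read_state();print(st["tool_pos"],st["orientation"],st["opening"],st["t"])
hsv=cv2.cvtColor(im,cv2.COLOR_RGB2HSV); H,S,V=cv2.split(hsv)
Z=w[...,2]
for n,m in(("yellow",(H>20)&(H<32)&(S>130)&(V>50)&(Z<.04)),("handle",(Z>.09)&(Z<.106)&(V<90)&(w[...,0]<.58))):
    k,lab,s,_=cv2.connectedComponentsWithStats(m.astype(np.uint8))
    for i in range(1,k):
        if s[i,4]<150: continue
        p=w[lab==i]; r=cv2.minAreaRect(p[:,:2].astype(np.float32))
        print(n,s[i],np.round(r[0],4),np.round(r[1],3),round(r[2],1),np.round(np.median(p[:,2]),3))
E
```

```text
[0.48335411 0.00490231 0.18081563] [2.53574609 1.85215326 0.00259086] 0.09263513100590946 1.55
yellow [  223   124   193   125 13988] [ 0.4821 -0.004 ] [0.144 0.189] 73.0 0.005
handle [ 306  130   27  152 2260] [0.4835 0.0029] [0.129 0.021] 73.1 0.099
```

View pics/wrist2.png

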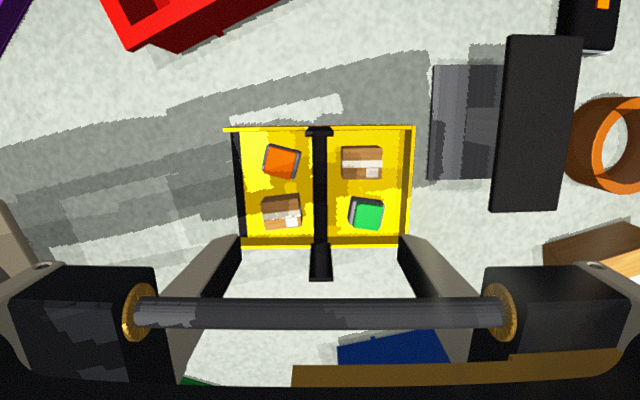

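The wrist view shows the handle at (319,200) between the fingers and the black-striped open edge at column 236. All four parts are aboard at (281,161), (283,212), (361,162) and (367,213). Going down and gripping.

Request:
move_arm(deltas=[-0.001,0,0.03,0,0,-0.015,1,-0.002,0,0.065,0,0,-0.015,1,-0.002,0,0.09,0,0,-0.015,1,-0.002,0,0.101,0,0,-0.015,1,-0.002,0,0.101,0,0,-0.015,1,-0.002,0,0.101,0,0,-0.015,0,-0.002,0,0.101,0,0,-0.015,0,-0.002,0,0.101,0,0,-0.015,0,-0.002,0,0.101,0,0,-0.015,0,-0.002,0,0.101,0,0,-0.015,0], squeeze=50)

```text
t: 2.8
tool_pos: [0.4814, 0.0031, 0.0787]
orientation: [2.524, 1.871, 0.0]
force: [0.3, 0.6, 0.2]
opening: 0.0474
gripper_force: 0.0
```

Request:
move_arm(deltas=[0,0,0,0,0,0,0,0,0,0,0,0,0,0,0,0,0,0,0,0,0,0,0,0,0,0,0,0,0,0,0,0,0,0,0,0,0,0,0,0,0,0])

```text
t: 3.55
tool_pos: [0.4815, 0.0031, 0.0787]
orientation: [2.524, 1.871, 0.0]
force: [1.8, 0.0, -0.6]
opening: 0.0118
gripper_force: 50.0
```

Request:
move_arm(deltas=[0,0,-0.004,0,0,0,0,0,0,-0.012,0,0,0,0,0,0,-0.025,0,0,0,0,0,0,-0.04,0,0,0,0,0,0,-0.055,0,0,0,0,0,0,-0.07,0,0,0,0,0,0,-0.085,0,0,0,0,0,0,-0.1,0,0,0,0,0,0,-0.115,0,0,0,0,0,0,-0.127,0,0,0,0,0,0,-0.13,0,0,0,0,0,0,-0.13,0,0,0,0])

```text
t: 5.05
tool_pos: [0.4813, 0.0031, 0.2085]
orientation: [-2.524, -1.871, 0.0]
force: [-0.1, 1.1, -4.0]
opening: 0.0115
gripper_force: 50.0
```

```bash
python3 - <<'E'
from h import *
im,w=cloud("wrist"); save(im,"wrist3.png")
st=robot.read_state();print(st["tool_pos"],st["orientation"],st["opening"],st["q"])
R=Rn.from_rotvec(st["orientation"]).as_matrix()
p=np.array(st["tool_pos"]); c=np.array([.559,-.324]); yaw=np.radians(-4.5)
d=np.array([np.cos(yaw),np.sin(yaw)])
g=c+d*.04   # grip above lip
for z in(.21,): print(R.T@(np.r_[g,z]-p))
print("turn z", np.arctan2(R[1,1],R[0,1])-yaw)
E
```

```text
[0.48109837 0.00312084 0.20810636] [-2.52335612e+00 -1.87047901e+00  1.02241144e-03] 0.011639984141386263 [-1.00123893e-01 -1.84944704e-01  1.83704815e+00 -1.58469697e-05
  1.49035480e+00  1.94897500e-01]
[-0.28174602  0.20871408 -0.00201865]
turn z -0.21648037347745053
```

View pics/wrist3.png

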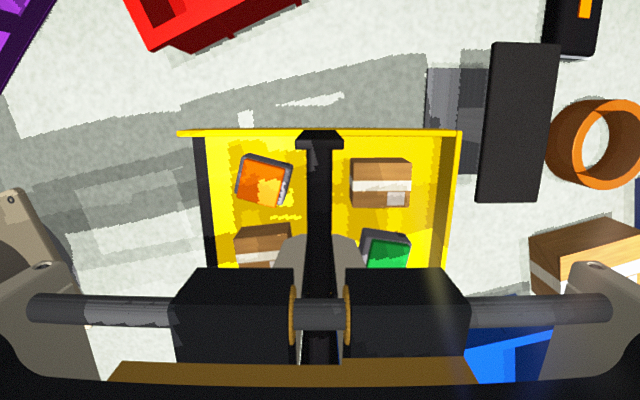

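The tray is up level, with all four parts visible on it around (265,180), (262,245), (381,182) and (387,250). Carrying it to the tote.

Request:
move_arm(deltas=[-0.004,0.003,0,0,0,0,0,-0.012,0.009,0,0,0,0,0,-0.024,0.018,0,0,0,0,0,-0.038,0.028,0,0,0,0,0,-0.053,0.039,0,0,0,0,0,-0.068,0.05,0,0,0,0,0,-0.083,0.061,0,0,0,0,0,-0.098,0.072,0,0,0,0,0,-0.113,0.083,0,0,0,0,0,-0.128,0.094,0,0,0,0,0,-0.143,0.105,0,0,0,0,0,-0.158,0.116,0,0,0,0,0])

```text
t: 6.6
tool_pos: [0.5469, -0.1829, 0.2086]
orientation: [-2.524, -1.871, 0.0]
force: [-0.2, -0.1, -4.1]
opening: 0.0113
gripper_force: 50.0
```

Request:
move_arm(deltas=[-0.015,0.011,0,0,0,-0.02,0,-0.03,0.022,0,0,0,-0.04,0,-0.045,0.033,0,0,0,-0.065,0,-0.06,0.044,0,0,0,-0.09,0,-0.075,0.055,0,0,0,-0.115,0,-0.09,0.067,0,0,0,-0.14,0,-0.102,0.077,0,0,0,-0.165,0,-0.113,0.085,0,0,0,-0.19,0,-0.12,0.09,0,0,0,-0.208,0,-0.124,0.093,0,0,0,-0.216,0,-0.124,0.093,0,0,0,-0.216,0])

```text
t: 7.98
tool_pos: [0.5994, -0.3276, 0.2085]
orientation: [-2.308, -2.131, 0.0]
force: [-0.1, 0.1, -3.8]
opening: 0.0119
gripper_force: 50.0
```

```bash
python3 - <<'E'
from h import *
st=robot.read_state();print(np.round(st["tool_pos"],4),st["orientation"],np.round(st["q"],3),st["t"])
R=Rn.from_rotvec(st["orientation"]).as_matrix();print(np.round(R,3))
p=np.array(st["tool_pos"]); c=np.array([.559,-.324]); yaw=np.radians(-4.5)
d=np.array([np.cos(yaw),np.sin(yaw),0]);z=np.array([0,0,1.])
# lip x in tote frame, height per tilt: keep lip at (+.045, z) while tipping
for a,lz in((.2,.115),(.4,.09),(.6,.08),(.8,.075),(.95,.07)):
    X=d*np.cos(a)+z*np.sin(a); Z=-d*np.sin(a)+z*np.cos(a)
    lip=np.r_[c,0]+d*.045+z*lz
    tcp=lip+X*.095+Z*(.084-.008)
    far=lip+X*.19-Z*.004
    print(a,np.round(R.T@(tcp-p),4),np.round(tcp,3),"tool z tilt->",np.round(-Z,2))
# current lip, for tcp p
X=R[:,1];Z=-R[:,2];print("lip",p-X*.095-Z*.076)
im,w=cloud("scene"); save(im,"scene2.png")
E
```

```text
[ 0.5994 -0.3276  0.2085] [-2.30757492e+00 -2.13144599e+00  3.92213487e-05] [-0.575  0.364  1.255  0.     1.523 -0.496] 7.975
[[ 0.079  0.997 -0.   ]
 [ 0.997 -0.079  0.   ]
 [ 0.    -0.    -1.   ]]
0.2 [0.0005 0.0825 0.0001] [ 0.682 -0.334  0.208] tool z tilt-> [ 0.2  -0.02 -0.98]
0.4 [0.0005 0.0624 0.0115] [ 0.662 -0.332  0.197] tool z tilt-> [ 0.39 -0.03 -0.92]
0.6 [0.0005 0.04   0.0121] [ 0.639 -0.33   0.196] tool z tilt-> [ 0.56 -0.04 -0.83]
0.8 [0.0005 0.0161 0.0124] [ 0.615 -0.328  0.196] tool z tilt-> [ 0.72 -0.06 -0.7 ]
0.95 [ 0.0004 -0.0021  0.017 ] [ 0.597 -0.327  0.191] tool z tilt-> [ 0.81 -0.06 -0.58]
lip [ 0.50465631 -0.32007939  0.13249336]
```

View pics/scene2.png

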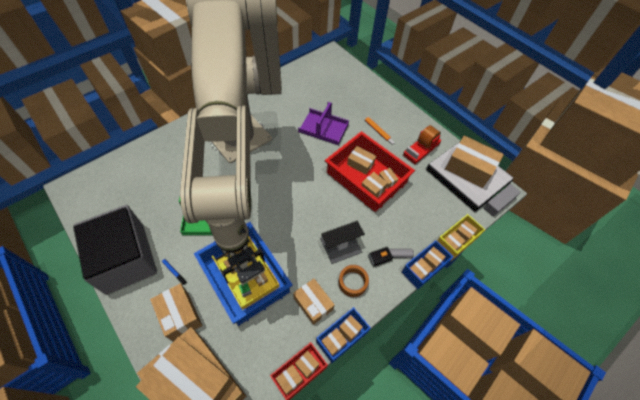

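The tray is over the blue tote at (245,275), still level and loaded, with open space all round. Starting the tip.

Request:
move_arm(deltas=[0,0.008,0,-0.02,0,0,0,0,0.02,0,-0.05,0,0,0,0,0.034,0,-0.08,0,0,0,0,0.048,0,-0.11,0,0,0,0,0.062,0,-0.14,0,0,0,0,0.074,0,-0.17,0,0,0,0,0.08,0,-0.2,0,0,0,0,0.078,0.002,-0.24,0,0,0,0,0.074,0.005,-0.28,0,0,0,0,0.07,0.008,-0.32,0,0,0,0,0.066,0.01,-0.36,0,0,0,0,0.062,0.0115,-0.4,0,0,0])

```text
t: 9.52
tool_pos: [0.6607, -0.3324, 0.1969]
orientation: [2.072, 1.914, 0.389]
force: [0.5, 0.4, -4.5]
opening: 0.0119
gripper_force: 50.0
```

```bash
cat > tip.py <<'E'
from h import *
st=robot.read_state();print(np.round(st["tool_pos"],4),np.round(st["q"],3),st["t"])
R=Rn.from_rotvec(st["orientation"]).as_matrix()
p=np.array(st["tool_pos"]); c=np.array([.559,-.324]); yaw=np.radians(-4.5)
d=np.array([np.cos(yaw),np.sin(yaw),0]);z=np.array([0,0,1.])
X=R[:,1];Z=-R[:,2];a0=np.arccos(Z[2]);lip=p-X*.095-Z*.076;print("tilt",a0,"lip",lip)
for a,lz in((.5,.085),(.6,.08),(.7,.077),(.8,.075),(.9,.072),(1.0,.072)):
    X=d*np.cos(a)+z*np.sin(a); Z=-d*np.sin(a)+z*np.cos(a)
    l=np.r_[c,0]+d*.045+z*lz
    print(a,round(a0-a,3),np.round(R.T@(l+X*.095+Z*.076-p),4))
E
python3 tip.py
```

```text
[ 0.6607 -0.3324  0.1969] [-0.639  0.191  1.535  0.237  1.082 -0.636] 9.525
tilt 0.4014750670157534 lip [ 0.60312549 -0.32781763  0.08982826]
0.5 -0.099 [ 0.0004 -0.0092 -0.0043]
0.6 -0.199 [ 0.0004 -0.02   -0.0079]
0.7 -0.299 [ 0.0003 -0.0309 -0.0125]
0.8 -0.399 [ 0.0003 -0.0421 -0.017 ]
0.9 -0.499 [ 0.0003 -0.0542 -0.0195]
1.0 -0.599 [ 0.0003 -0.0656 -0.0236]
```

Request:
move_arm(deltas=[0,-0.003,-0.0015,-0.033,0,0,0,0,-0.006,-0.003,-0.066,0,0,0,0,-0.0092,-0.0043,-0.1,0,0,0,0,-0.012,-0.0055,-0.125,0,0,0,0,-0.0145,-0.0065,-0.15,0,0,0,0,-0.017,-0.007,-0.175,0,0,0,0,-0.02,-0.008,-0.2,0,0,0,0,-0.0225,-0.009,-0.225,0,0,0,0,-0.0255,-0.01,-0.25,0,0,0,0,-0.028,-0.0115,-0.275,0,0,0,0,-0.031,-0.0125,-0.3,0,0,0,0,-0.031,-0.0125,-0.3,0,0,0])

```text
t: 11.02
tool_pos: [0.6274, -0.3299, 0.1965]
orientation: [1.877, 1.733, 0.633]
force: [0.0, 0.4, -3.0]
opening: 0.0116
gripper_force: 50.0
```

```bash
python3 - <<'E'
from h import *
import tip
im,w=cloud("wrist");im2,w=cloud("scene")
save(np.hstack([cv2.resize(im,(400,250)),cv2.resize(im2[200:350,150:390],(400,250))]),"tip1.png")
E
```

```text
[ 0.6274 -0.3299  0.1965] [-0.773 -0.049  1.895  0.601  0.816 -1.006] 11.025
tilt 0.7004654637758807 lip [ 0.60383831 -0.32799125  0.07715531]
0.5 0.2 [0.0005 0.0183 0.0144]
0.6 0.1 [0.0005 0.009  0.0077]
0.7 0.0 [ 0.0005 -0.0001  0.0002]
0.8 -0.1 [ 0.0005 -0.0094 -0.0074]
0.9 -0.2 [ 0.0005 -0.0203 -0.0134]
1.0 -0.3 [ 0.0004 -0.03   -0.0207]
```

View pics/tip1.png

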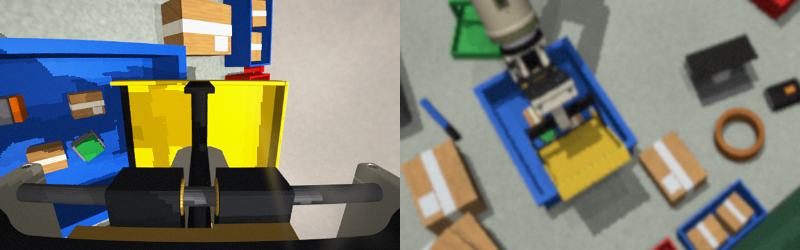

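All four parts lie in the blue tote, at about (15,108), (87,105), (47,157) and (90,147) in the left half of the picture, and the tray is empty. Raising and levelling it.

Request:
move_arm(deltas=[0,0.008,-0.01,0,0,0,0,0,0.02,-0.024,0,0,0,0,0,0.033,-0.04,0.03,0,0,0,0,0.046,-0.055,0.1,0,0,0,0,0.056,-0.067,0.2,0,0,0,0,0.064,-0.076,0.3,0,0,0,0,0.064,-0.076,0.4,0,0,0,0,0.064,-0.076,0.5,0,0,0,0,0.064,-0.076,0.6,0,0,0,0,0.064,-0.076,0.67,0,0,0,0,0.064,-0.076,0.7,0,0,0,0,0.064,-0.076,0.7,0,0,0])

```text
t: 12.62
tool_pos: [0.629, -0.3298, 0.2973]
orientation: [2.306, 2.13, 0.001]
force: [0.5, -0.5, -1.9]
opening: 0.0116
gripper_force: 50.0
```

```bash
cat > go.py <<'E'
from h import *
st=robot.read_state();p=np.array(st["tool_pos"]);R=Rn.from_rotvec(st["orientation"]).as_matrix()
print(np.round(p,4),np.round(R,3),st["opening"],np.round(st["q"],3))
yaw=np.radians(-15.5)
for z in(.25,.1737): print(z,R.T@(np.array([.667,.0145,z])-p))
Rt=np.array([[-np.sin(yaw),np.cos(yaw),0],[np.cos(yaw),np.sin(yaw),0],[0,0,-1]]);print("turn",Rn.from_matrix(R.T@Rt).as_rotvec())
E
python3 go.py
```

```text
[ 0.629  -0.3298  0.2973] [[ 0.079  0.997  0.002]
 [ 0.997 -0.079 -0.001]
 [-0.001  0.002 -1.   ]] 0.01157161971158756 [-0.555  0.421  1.024  0.     1.695 -0.476]
0.25 [0.3462665  0.01060559 0.04697129]
0.1737 [0.34634618 0.01044775 0.12327109]
turn [0.00216224 0.00084315 0.19142017]
```

Request:
move_arm(deltas=[0.01,0,0,0,0,0.01,0,0.03,0.001,0.002,0,0,0.02,0,0.06,0.002,0.006,0,0,0.035,0,0.095,0.003,0.012,0,0,0.055,0,0.13,0.004,0.018,0,0,0.075,0,0.17,0.005,0.024,0,0,0.095,0,0.21,0.006,0.03,0,0,0.115,0,0.25,0.008,0.036,0,0,0.14,0,0.29,0.009,0.042,0,0,0.165,0,0.325,0.01,0.046,0.001,0,0.18,0,0.346,0.01,0.047,0.002,0.001,0.191,0,0.346,0.01,0.047,0.002,0.001,0.191,0])

```text
t: 14.12
tool_pos: [0.6645, 0.0173, 0.2491]
orientation: [-2.496, -1.904, -0.0]
force: [0.2, 0.6, -2.8]
opening: 0.0118
gripper_force: 50.0
```

```bash
python3 - <<'E'
import go
from h import *
for c in("side","scene"):
    im,w=cloud(c); hsv=cv2.cvtColor(im,cv2.COLOR_RGB2HSV); H,S,V=cv2.split(hsv)
    m=(H>20)&(H<32)&(S>130)&(V>50)&(w[...,2]>.14)&(w[...,2]<.22)&(abs(w[...,1])<.2)
    p=w[m];r=cv2.minAreaRect(p[:,:2].astype(np.float32));print(c,len(p),np.round(r[0],3),np.round(r[1],3),r[2],np.percentile(p[:,2],[5,50,95]).round(3))
    u=(slice(140,240),slice(230,390)) if c=="side" else (slice(160,285),slice(250,450)) 
    cv2.imwrite("pics/p_"+c+".png",cv2.resize(im[u][...,::-1],(400,250)))
cv2.imwrite("pics/stand.png",np.hstack([cv2.imread("pics/p_side.png"),cv2.imread("pics/p_scene.png")]))
E
```

```text
[0.6645 0.0173 0.2491] [[ 0.264  0.964 -0.001]
 [ 0.964 -0.264  0.002]
 [ 0.002 -0.002 -1.   ]] 0.011811050379100439 [-0.052  0.3    1.259  0.002  1.584  0.215]
0.25 [-0.00208181  0.00315557 -0.00090162]
0.1737 [-0.00220205  0.00330549  0.07539814]
turn [-0.00196738 -0.00157272  0.00324603]
side 1160 [0.663 0.018] [0.134 0.196] 74.86996459960938 [0.171 0.175 0.2  ]
scene 1497 [0.665 0.015] [0.129 0.189] 74.7300033569336 [0.172 0.176 0.2  ]
```

View pics/stand.png

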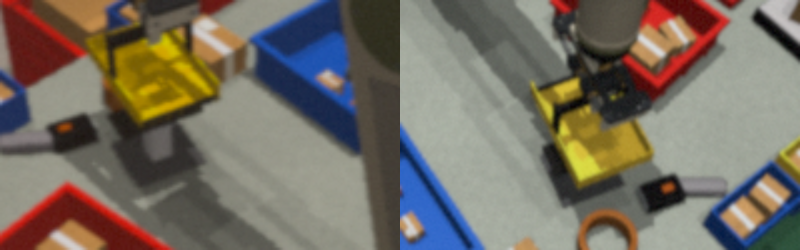

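The tray is level above the stand: its yellow floor is at (155,80) in the left half of the picture and the stand's foot is below at (155,155). Lowering it.

Request:
move_arm(deltas=[-0.001,0.001,0.01,0,0,0,0,-0.002,0.003,0.025,0,0,0,0,-0.002,0.003,0.04,0,0,0,0,-0.002,0.003,0.052,0,0,0,0,-0.002,0.003,0.061,0,0,0,0,-0.002,0.003,0.067,0,0,0,0,-0.002,0.003,0.071,0,0,0,0,-0.002,0.003,0.074,0,0,0,0,-0.002,0.003,0.0755,0,0,0,0,-0.002,0.003,0.0755,0,0,0,0,-0.002,0.003,0.0755,0,0,0,0])

```text
t: 15.6
tool_pos: [0.6676, 0.0118, 0.1738]
orientation: [-2.499, -1.901, 0.0]
force: [0.2, 0.6, -2.2]
opening: 0.0117
gripper_force: 50.0
```

Request:
move_arm(deltas=[0,0,0.001,0,0,0,0,0,0,0.001,0,0,0,0,0,0,0.001,0,0,0,0])

```text
t: 15.98
tool_pos: [0.6677, 0.0118, 0.1738]
orientation: [-2.499, -1.901, -0.0]
force: [-3.6, 1.5, 6.2]
opening: 0.0119
gripper_force: 50.0
```

Request:
move_arm(deltas=[0,0,0,0,0,0,0,0,0,0,0,0,0,0,0,0,0,0,0,0,0.2,0,0,0,0,0,0,0.3,0,0,0,0,0,0,0.45,0,0,0,0,0,0,0.6,0,0,0,0,0,0,0.6,0,0,0,0,0,0,0.6], squeeze=5)

```text
t: 16.98
tool_pos: [0.6674, 0.0118, 0.1724]
orientation: [-2.498, -1.901, 0.001]
force: [1.0, 0.6, -0.2]
opening: 0.0554
gripper_force: 0.0
```

Request:
move_arm(deltas=[0,0,-0.008,0,0,0,0.6,0,0,-0.02,0,0,0,0.6,0,0,-0.04,0,0,0,0.6,0,0,-0.06,0,0,0,0.6,0,0,-0.09,0,0,0,0.6,0,0,-0.12,0,0,0,0.6,0,0,-0.15,0,0,0,0.6,0,0,-0.15,0,0,0,0.6])

```text
t: 17.98
tool_pos: [0.6691, 0.0115, 0.3278]
orientation: [2.498, 1.9, 0.008]
force: [0.3, 0.2, -0.1]
opening: 0.0556
gripper_force: 0.0
```

```bash
python3 - <<'E'
from h import *
print(robot.read_state()["t"],robot.read_state()["tool_pos"])
L=[]
for c in("side","scene"):
    im,w=cloud(c); hsv=cv2.cvtColor(im,cv2.COLOR_RGB2HSV); H,S,V=cv2.split(hsv)
    m=(H>20)&(H<32)&(S>130)&(V>50)&(w[...,2]>.07)&(w[...,2]<.15)&(abs(w[...,1])<.2)
    p=w[m];r=cv2.minAreaRect(p[:,:2].astype(np.float32));print(c,len(p),np.round(r[0],3),np.round(r[1],3),r[2],np.percentile(p[:,2],[5,50,95]).round(3))
    f=p[p[:,2]<.108]; print(np.linalg.lstsq(np.c_[f[:,:2],np.ones(len(f))],f[:,2],rcond=None)[0].round(3))
    u=(slice(130,230),slice(250,410)) if c=="side" else (slice(180,330),slice(170,410))
    L.append(cv2.resize(im[u],(400,250)))
save(np.hstack(L),"end.png")
E
```

```text
17.975 [0.66911612 0.01147738 0.32778169]
side 1145 [0.666 0.014] [0.132 0.196] 75.29830932617188 [0.095 0.1   0.125]
[-0.002  0.005  0.1  ]
scene 1751 [0.669 0.012] [0.13 0.19] 74.6794662475586 [0.096 0.1   0.124]
[0.002 0.001 0.098]
```

View pics/end.png

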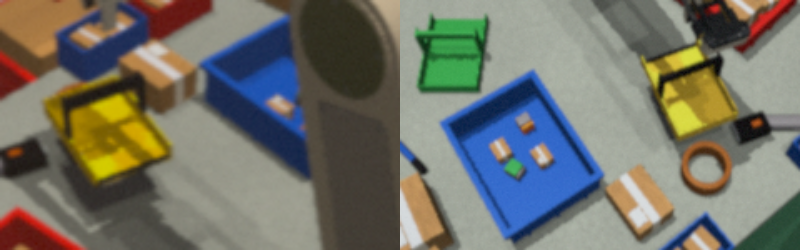

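The tray stands level and centred on the stand, at (690,90) in the right half of the picture. All four parts are in the blue tote, at (525,122), (500,150), (541,155) and (514,168). Handing in.

```bash
python3 -c "
from plant import robot
print(robot.close_job())"
```

```text
the job is handed in; nothing more can be done
None
```

The job is handed in: all four parts are in the blue tote, and the empty tray stands level on the stand, about 3 mm off centre by camera, with the gripper clear; the hand-in call returned no verdict.

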